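# Pan the inspection camera onto the steel plate with its joystick

## Task

Turn the inspection camera as far as it goes towards the steel plate, so that its lens points over the green marker on its base: tilt the stick with the orange knob towards the green dot on its console, hold it there until the camera has come to its stop, then let go so that the stick springs back upright. Leave the stick with the grey knob alone and do not touch the camera.

Things in the scene. Friction and masses are not known exactly. Their poses are not given: they have to be found in the camera images.
- orange_knob (a point): Centre of the orange ball knob (28 mm across) on the camera's joystick; it moves with the stick. Upright: 105 mm above the table, over the console's origin. The 9 mm steel stick tilts any way about a pivot 75 mm straight below (30 mm above the table), up to 0.5 rad along each console axis, and springs upright when let go. Held at 0.35 rad: knob 26 mm out, 4.5 mm lower, about 4 N.
- orange_console: Console of the orange stick: black box with grey top, 90 x 90 x 36 mm, fixed. Origin: centre of its underside, z up. Big green dot (12 mm) on its -y side, 32.5 mm from the middle, small white dots on the others. A like console has a grey knob; they may have swapped places. Knob towards -y: the camera turns to its marker, about 0.8 rad/s at 0.35 rad, none below 0.08 rad; upright: it stays.
- camera_pan (a joint): Pan angle of the camera's white head about the vertical (rad), counter-clockwise from above positive; at 0 the lens faces the -x side of its base. Starts between -0.6 and 0.3. The stop at +1.4 is where the lens points over the green marker, at the steel plate; driving on against the stop does no harm. Tilting the orange stick away from the green dot turns it back.
- inspection_camera: Inspection camera: dark round base 80 mm in diameter, fixed to the table, with a post and a white head (56 x 42 x 36 mm, black lens), 135 mm high in all; a small green marker lies on the base's rim. Origin at the centre of the base's underside, z up. Not to be touched.
- grey_knob (a point): Centre of the grey ball knob (28 mm across, 105 mm above the table) of the other, like joystick console, which does not belong to this camera. Not to be moved.

How it is judged:
By the outcome, as a careful person would: the job done as asked, in the order asked, and still so for the second after the job is handed in, with the robot touching nothing.
It also fails if it takes over 32 s, if anything falls off the work surface, if the arm or the gripper's body presses on something with over 40 N, if the wrist force passes 120 N, or if a joint passes its speed limit or range.

## Robot

A 6-joint arm with a two-finger parallel gripper is mounted at the origin on a cart in front of the work surface, level with it; the furniture and walls round the work are solid. World frame = base frame: x ahead of the robot, y to its left, z up, the work surface at z = 0. Lengths are in m, angles in rad, forces in N, time in s.
With the tool pointing down it reaches from about 0.25 to 0.8 m from the base axis. Payload 3.9 kg.
Tool frame: the origin (TCP) lies midway between the tips of the shut fingers; the grasp point (between the pads) lies manip.grasp_offset behind it (manip.grasp_offset is the distance from the TCP to the grasp point, in m); z points along the fingers, y is the line along which they close (so a half turn about z gives the same grasp; the last joint's range is limited). The gripper opens to 85 mm and grips with 20 to 120 N. Pads are 22 mm wide; open, the fingers measure 114 mm over their backs; the gripper's body (76 mm by 85 mm) begins 54 mm behind the grasp point. The pads swing forward as they close: fully open they stand 13 mm farther back than shut.
Start: joints at [-1.111, 0.26, -0.138, 1.173, 0, 1.571], TCP at [0.233, -0.47, 0.231] pointing down, gripper open.
Joint ranges: [-2.78, 2.78], [-0.83, 1.72], [-1.28, 1.37], [-1.9, 2.12], [-1.57, 1.48], [-3.14, 3.14]. Speed limits (rad/s): [2.57, 2.57, 3.14, 3.14, 3.14, 3.14].

## Interface

Orientations are given as a unit quaternion [x, y, z, w].
In Python, from workcell import manip gives the robot as it stands. The module is installed in compiled form; this text tells all that it offers.
- The arm moves only by the shell command python3 -m handwheel 'ROWS' [OPENING] [FORCE]. ROWS is JSON, a list of rows, each an object of numbers: "dx", "dy", "dz": the shift along the tool's x, y, z in m; "turn": the turn about the tool's z in degrees. In form: [{"dx": .., "dy": .., "dz": .., "turn": ..}, ...]. A call has exactly 8 rows; each row is the pose to reach, as a shift and turn from the pose commanded when the call began, along the tool's axes at that moment; what a row does not reach only later rows make up. A row lasts 1/12 s, in which the tool goes at most 41.7 mm and 7.16 degrees, less where a joint would pass 70% of its speed; a pose out of reach is approached as far as the arm can. A call with a gripper value outside its range is refused whole. OPENING is the opening, from -1 (shut) to 1 (fully open), so that 0 is half open, set as the call begins (- or left out, the last holds). The fingers move at their own pace and stop on an object; FORCE is the grip in N (left out, the last holds). Time passes only in rows, so rows that repeat a pose let the fingers close, or fill a call up. It gives the time, the measured TCP pose, the force, the opening and the grip force at its end, in the units of the state.
- manip.get_state(): the state, without advancing time (a new reading comes with each control period).
- manip.capture(name): name is "scene" or "top" or "wrist"; returns (picture, depth): 480x640x3 uint8, red, green, blue; 480x640 float32, m along the optical axis (not along the pixel's ray), 0 where there is no reading.
- manip.camera_model(name): a dict with "intrinsics" (3x3 intrinsics, pixels), "eye" and "rotation" of the camera in the world. Camera axes: x right, y up, looking along -z (the intrinsics and any distortion apply to the point x, -y, -z); pixel columns grow to the right and rows downward; lengths in m; the calibration is good to about 2 mm. A picture is of the moment at which its call begins: read the wrist's pose just before it. camera_model takes no time and is no camera call; for the wrist camera it gives the pose at the moment of the call.
- manip.hand_in(): hands the job in; it is judged then, once.
The state is a dict: "time_s": time; "joint_pos": joint angles; "qvel": joint speeds; "tau": joint torques, N m; "eef_pos": TCP position; "tool_rot": TCP orientation; "force": force on the tool from outside, world axes, zero at the start; "torque": the same for the moment, N m; "gripper_width": finger opening in m; "grip_force": force on a finger pad.
Only numpy, scipy, OpenCV 4.12 (cv2) and the standard library are available. Lean on these libraries where they do the work, as an engineer would, in place of code of your own. Each camera call takes 0.05 s, during which the arm holds its last target. There are 200 camera calls.

## Working session

There is one attempt and no reset: what is moved stays moved. The work goes in short steps, Python scripts to look and compute and a shell command to move; the robot and the scene stay as the last step left them, time stands still between calls to the robot, and variables do not carry over. Pictures are saved under pics/ and viewed, at most 10 in all, crops included, and the job is handed in when it is done.

```bash
mkdir -p pics; cat > h.py <<'E'
import numpy as np, cv2
from workcell import manip
def snap(n,f):
    m=manip.camera_model(n); p,d=manip.capture(n); cv2.imwrite(f'pics/{f}.png',p[:,:,::-1]); np.savez(f'pics/{f}.npz',p=p,d=d,**{k:np.array(m[k]) for k in('intrinsics','eye','rotation')})
def pt(f,u,v,d=None,z=None):
    s=np.load(f'pics/{f}.npz');K=s['intrinsics']
    r=np.array([(u-K[0,2])/K[0,0],-(v-K[1,2])/K[1,1],-1.]);w=s['rotation']@r
    if z is not None: t=(z-s['eye'][2])/w[2]
    else: t=s['d'][int(v),int(u)] if d is None else d
    return s['eye']+t*w
E
python3 - <<'E'
from h import *
snap('top','top1');snap('scene','sc1')
s=manip.get_state();print({k:np.round(v,3) for k,v in s.items()},manip.grasp_offset,manip.camera_model('top'))
E
```

```text
{'time_s': np.float64(0.1), 'joint_pos': array([-1.111,  0.261, -0.139,  1.173,  0.   ,  1.571]), 'qvel': array([ 0.001, -0.   ,  0.003, -0.001, -0.   ,  0.001]), 'tau': array([ 0.0000e+00, -4.0651e+01,  2.5453e+01,  1.0000e-02, -0.0000e+00,
       -0.0000e+00]), 'eef_pos': array([ 0.233, -0.47 ,  0.231]), 'tool_rot': array([ 0.974,  0.228, -0.   , -0.001]), 'force': array([-0.2  ,  0.881,  0.055]), 'torque': array([ 0.009,  0.01 , -0.034]), 'grip_force': np.float64(0.0), 'gripper_width': np.float64(0.085)} 0.0187 {'intrinsics': array([[498.78204416,   0.        , 313.74430924],
       [  0.        , 498.78204416, 242.57024294],
       [  0.        ,   0.        ,   1.        ]]), 'eye': array([ 0.52661891, -0.25735193,  0.94423682]), 'rotation': array([-0.0293105 ,  0.01950988,  0.71460744, -0.69863901])}
```

View pics/top1.png

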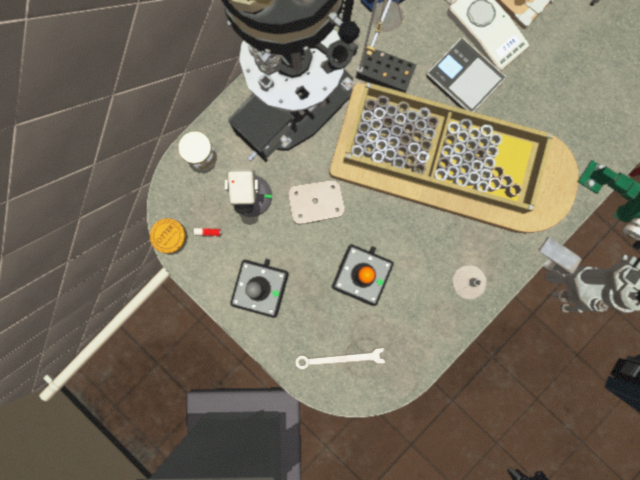

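View pics/sc1.png

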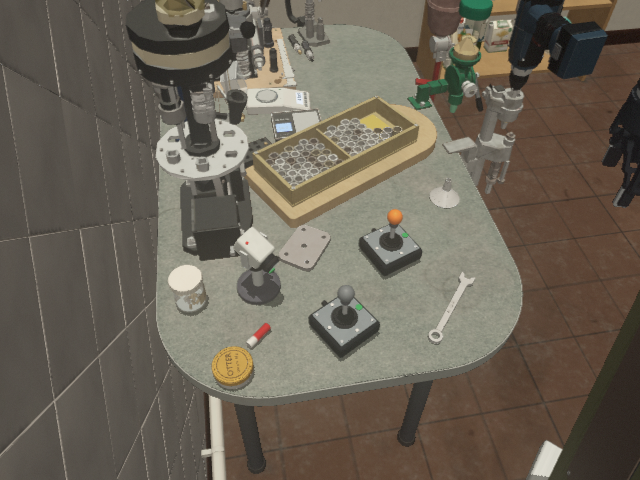

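```bash
sed -i 's/^import numpy.*/&\nfrom scipy.spatial.transform import Rotation as R/; s/w=s\[.rotation.\]@r/w=(R.from_quat(s["rotation"]).as_matrix() if s["rotation"].size==4 else s["rotation"])@r/' h.py
python3 - <<'E'
from h import *
for f,l in(('top1',[(400,320),(525,475),(230,440),(367,274),(257,288),(380,282),(363,275)]),('sc1',[(395,216),(406,234),(450,300),(580,50)])):
    for p in l: print(f,p,pt(f,*p).round(3))
print('oknob',pt('top1',367,274,z=.105),'gdot',pt('top1',380,282.5,z=.036), 'corners',[pt('top1',*q,z=.036).round(3) for q in((353,246),(394,262),(377,304),(334,289))])
i=cv2.imread('pics/top1.png')[220:330,220:420];cv2.imwrite('pics/crop1.png',cv2.resize(i,None,fx=4,fy=4,interpolation=2))
print(manip.camera_model('sc' 'ene'))
E
```

```text
top1 (400, 320) [ 0.443 -0.403  0.001]
top1 (525, 475) [ 0.269 -0.511  0.286]
top1 (230, 440) [ 0.113 -0.013 -0.371]
top1 (367, 274) [ 0.53  -0.333  0.117]
top1 (257, 288) [ 0.511 -0.151  0.115]
top1 (380, 282) [ 0.515 -0.364  0.034]
top1 (363, 275) [ 0.528 -0.327  0.118]
sc1 (395, 216) [ 0.526 -0.324  0.116]
sc1 (406, 234) [ 0.516 -0.364  0.039]
sc1 (450, 300) [ 0.385 -0.303 -0.001]
sc1 (580, 50) [ 0.375 -0.62   0.351]
oknob [ 0.52991968 -0.33447475  0.105     ] gdot [ 0.51430477 -0.36387795  0.036     ] corners [array([ 0.582, -0.317,  0.036]), array([ 0.551, -0.39 ,  0.036]), array([ 0.476, -0.357,  0.036]), array([ 0.504, -0.28 ,  0.036])]
{'intrinsics': array([[560.46312313,   0.        , 327.69580643],
       [  0.        , 560.46312313, 233.39846733],
       [  0.        ,   0.        ,   1.        ]]), 'eye': array([0.2473832 , 0.30850063, 0.83630596]), 'rotation': array([-0.09858148,  0.34004336,  0.89209499, -0.28074676])}
```

View pics/crop1.png

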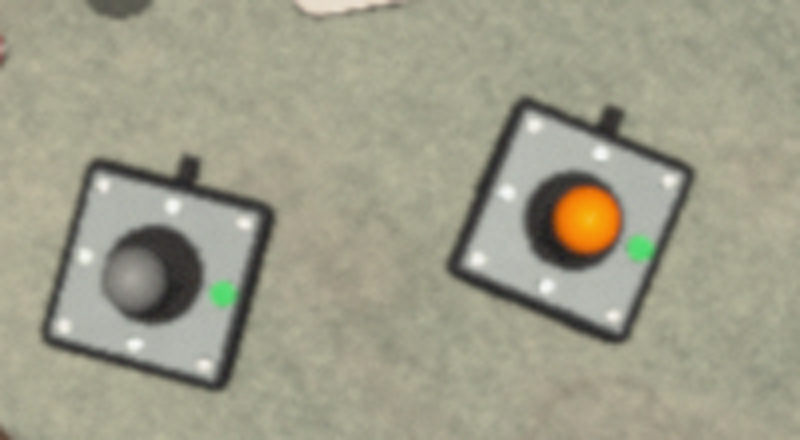

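```bash
cat > plan.py <<'E'
from h import *
g,w,a,b=[pt('top1',220+u/4,220+v/4,z=.036)[:2] for u,v in((641,248),(508,192),(601,153),(547,286))]
c=(g+w+a+b)/4; d=(g-w)/np.linalg.norm(g-w); e=(b-a)/np.linalg.norm(b-a)
# outward -y ; rotate e to match
d2=np.array([-e[1],e[0]]); d2*=np.sign(d2@d); n=d+d2; n/=np.linalg.norm(n)
s=manip.get_state(); T=R.from_quat(s['tool_rot']).as_matrix()
loc=T.T@np.r_[n,0]
print('c',c,'n',n,d,d2,'len',np.linalg.norm(g-w)); print('tcp',s['eef_pos'].round(4),'n in tool',loc.round(3),'turn',np.degrees(np.arctan2(-loc[0],loc[1])))
for z in(.16,.086): print('shift to',z,(T.T@(np.r_[c,z]-s['eef_pos'])).round(4))
E
python3 plan.py; python3 - <<'E'
from h import *
# knob centre by depth top: colour blob in top
s=np.load('pics/top1.npz');hsv=cv2.cvtColor(s['p'],cv2.COLOR_RGB2HSV)
m=(cv2.inRange(hsv,(5,180,120),(20,255,255))>0);m[:255]=0;m[295:]=0;m[:,:340]=0;m[:,395:]=0
v,u=np.nonzero(m);print(u.mean(),v.mean(),len(u),pt('top1',u.mean(),v.mean(),z=.105))
E
```

```text
c [ 0.52867282 -0.33453048] n [-0.40563438 -0.91403542] [-0.40906899 -0.91250346] [-0.40219403 -0.91555446] len 0.0652118207581348
tcp [ 0.2327 -0.4699  0.2305] n in tool [-0.769  0.639 -0.001] turn 50.2772053458574
shift to 0.16 [0.3253 0.0101 0.0705]
shift to 0.086 [0.3253 0.0103 0.1445]
366.16901408450707 274.52582159624416 213 [ 0.52907095 -0.33305786  0.105     ]
```

```bash
python3 -m handwheel '[{"dx":0.03,"dy":0,"dz":0,"turn":6},{"dx":0.065,"dy":0,"dz":0.01,"turn":12},{"dx":0.1,"dy":0.003,"dz":0.02,"turn":18},{"dx":0.135,"dy":0.005,"dz":0.03,"turn":24},{"dx":0.17,"dy":0.006,"dz":0.04,"turn":30},{"dx":0.205,"dy":0.007,"dz":0.05,"turn":36},{"dx":0.24,"dy":0.008,"dz":0.06,"turn":42},{"dx":0.265,"dy":0.01,"dz":0.07,"turn":47}]' 1 20; python3 plan.py
```

```text
time_s: 0.77
eef_pos: [0.4771, -0.36, 0.1603]
tool_rot: [0.984, -0.181, -0.0, -0.0]
force: [-0.2, -1.0, -1.0]
gripper_width: 0.0853
grip_force: 0.0
c [ 0.52867282 -0.33453048] n [-0.40563438 -0.91403542] [-0.40906899 -0.91250346] [-0.40219403 -0.91555446] len 0.0652118207581348
tcp [ 0.4771 -0.36    0.1603] n in tool [-0.054  0.999 -0.001] turn 3.09642705712634
shift to 0.16 [ 0.0391 -0.0422  0.0003]
shift to 0.086 [ 0.0391 -0.0421  0.0743]
```

```bash
python3 -m handwheel '[{"dx":0.02,"dy":-0.02,"dz":0,"turn":2},{"dx":0.039,"dy":-0.042,"dz":0,"turn":3},{"dx":0.039,"dy":-0.042,"dz":0,"turn":3},{"dx":0.039,"dy":-0.042,"dz":0,"turn":3},{"dx":0.039,"dy":-0.042,"dz":0,"turn":3},{"dx":0.039,"dy":-0.042,"dz":0,"turn":3},{"dx":0.039,"dy":-0.042,"dz":0,"turn":3},{"dx":0.039,"dy":-0.042,"dz":0,"turn":3}]'; python3 plan.py; python3 -c "
from h import *
snap('wrist','w1')"
```

```text
time_s: 1.43
eef_pos: [0.5253, -0.3369, 0.1615]
tool_rot: [0.979, -0.206, -0.0, 0.0]
force: [-0.5, -0.5, 0.2]
gripper_width: 0.0854
grip_force: 0.0
c [ 0.52867282 -0.33453048] n [-0.40563438 -0.91403542] [-0.40906899 -0.91250346] [-0.40219403 -0.91555446] len 0.0652118207581348
tcp [ 0.5253 -0.3369  0.1615] n in tool [-0.003  1.     0.   ] turn 0.19175261069549207
shift to 0.16 [ 0.0022 -0.0035  0.0015]
shift to 0.086 [ 0.0022 -0.0035  0.0755]
```

View pics/w1.png

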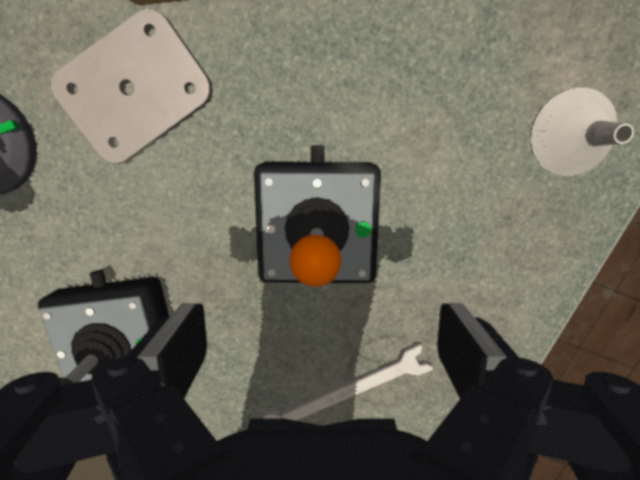

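```bash
python3 -c "
from h import *
k=pt('w1',316,261,z=.105);print(k)
s=manip.get_state();T=R.from_quat(s['tool_rot']).as_matrix();print(T.T@(np.r_[k[:2],.086]-s['eef_pos']))"
```

```text
[ 0.52755151 -0.33451226  0.105     ]
[ 0.00102302 -0.00302788  0.0755369 ]
```

```bash
python3 -m handwheel '[{"dx":0.0015,"dy":-0.003,"dz":0.01,"turn":0},{"dx":0.0015,"dy":-0.003,"dz":0.03,"turn":0},{"dx":0.0015,"dy":-0.003,"dz":0.05,"turn":0},{"dx":0.0015,"dy":-0.003,"dz":0.065,"turn":0},{"dx":0.0015,"dy":-0.003,"dz":0.075,"turn":0},{"dx":0.0015,"dy":-0.003,"dz":0.075,"turn":0},{"dx":0.0015,"dy":-0.003,"dz":0.075,"turn":0},{"dx":0.0015,"dy":-0.003,"dz":0.075,"turn":0}]'; python3 -m handwheel '[{"dx":0,"dy":0,"dz":0,"turn":0},{"dx":0,"dy":0,"dz":0,"turn":0},{"dx":0,"dy":0,"dz":0,"turn":0},{"dx":0,"dy":0,"dz":0,"turn":0},{"dx":0,"dy":0,"dz":0,"turn":0},{"dx":0,"dy":0,"dz":0,"turn":0},{"dx":0,"dy":0,"dz":0,"turn":0},{"dx":0,"dy":0,"dz":0,"turn":0}]' -1 25; python3 plan.py
```

```text
time_s: 2.15
eef_pos: [0.5294, -0.3345, 0.0871]
tool_rot: [0.979, -0.205, 0.001, 0.0]
force: [0.5, 1.0, 0.6]
gripper_width: 0.0853
grip_force: 0.0
time_s: 2.82
eef_pos: [0.5291, -0.3343, 0.0867]
tool_rot: [0.979, -0.205, 0.0, 0.0]
force: [-0.7, 0.6, 2.9]
gripper_width: 0.0261
grip_force: 24.5
c [ 0.52867282 -0.33453048] n [-0.40563438 -0.91403542] [-0.40906899 -0.91250346] [-0.40219403 -0.91555446] len 0.0652118207581348
tcp [ 0.5291 -0.3343  0.0867] n in tool [-0.005  1.     0.   ] turn 0.2777373288551634
shift to 0.16 [-0.0003  0.0004 -0.0733]
shift to 0.086 [-0.0003  0.0004  0.0007]
```

```bash
python3 -m handwheel '[{"dx":0,"dy":0.006,"dz":0.0003,"turn":0},{"dx":0,"dy":0.012,"dz":0.001,"turn":0},{"dx":0,"dy":0.018,"dz":0.002,"turn":0},{"dx":0,"dy":0.024,"dz":0.004,"turn":0},{"dx":0,"dy":0.029,"dz":0.006,"turn":0},{"dx":0,"dy":0.029,"dz":0.006,"turn":0},{"dx":0,"dy":0.029,"dz":0.006,"turn":0},{"dx":0,"dy":0.029,"dz":0.006,"turn":0}]'; python3 -m handwheel '[{"dx":0,"dy":0,"dz":0,"turn":0},{"dx":0,"dy":0,"dz":0,"turn":0},{"dx":0,"dy":0,"dz":0,"turn":0},{"dx":0,"dy":0,"dz":0,"turn":0},{"dx":0,"dy":0,"dz":0,"turn":0},{"dx":0,"dy":0,"dz":0,"turn":0},{"dx":0,"dy":0,"dz":0,"turn":0},{"dx":0,"dy":0,"dz":0,"turn":0}]';  python3 -m handwheel '[{"dx":0,"dy":0,"dz":0,"turn":0},{"dx":0,"dy":0,"dz":0,"turn":0},{"dx":0,"dy":0,"dz":0,"turn":0},{"dx":0,"dy":0,"dz":0,"turn":0},{"dx":0,"dy":0,"dz":0,"turn":0},{"dx":0,"dy":0,"dz":0,"turn":0},{"dx":0,"dy":0,"dz":0,"turn":0},{"dx":0,"dy":0,"dz":0,"turn":0}]'; python3 -c "
from h import *
snap('scene','sc2')"
```

```text
time_s: 3.48
eef_pos: [0.5181, -0.3586, 0.0803]
tool_rot: [0.979, -0.204, 0.001, -0.003]
force: [3.0, 6.6, 3.5]
gripper_width: 0.0262
grip_force: 25.8
time_s: 4.15
eef_pos: [0.5181, -0.3586, 0.0804]
tool_rot: [0.979, -0.204, 0.001, -0.002]
force: [2.6, 6.0, 3.2]
gripper_width: 0.0263
grip_force: 25.8
time_s: 4.82
eef_pos: [0.5181, -0.3586, 0.0804]
tool_rot: [0.979, -0.204, 0.001, -0.002]
force: [2.3, 4.9, 3.8]
gripper_width: 0.0261
grip_force: 25.8
```

View pics/sc2.png

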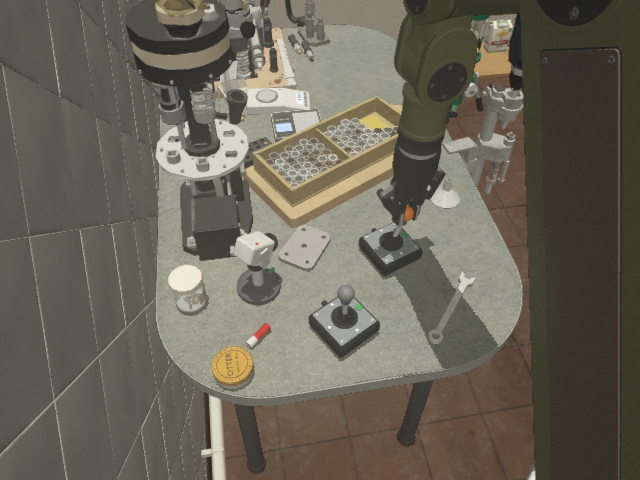

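The scene shows the knob at (407,213), tilted towards the green dot. The camera head at (255,247) has turned its lens to (270,240), towards the plate. I'll hold longer so that it reaches its stop.

```bash
Z=1
python3 -m handwheel '[{"dx":0,"dy":0,"dz":0,"turn":0},{"dx":0,"dy":0,"dz":0,"turn":0},{"dx":0,"dy":0,"dz":0,"turn":0},{"dx":0,"dy":0,"dz":0,"turn":0},{"dx":0,"dy":0,"dz":0,"turn":0},{"dx":0,"dy":0,"dz":0,"turn":0},{"dx":0,"dy":0,"dz":0,"turn":0},{"dx":0,"dy":0,"dz":0,"turn":0}]' >/dev/null; python3 -m handwheel '[{"dx":0,"dy":0,"dz":0,"turn":0},{"dx":0,"dy":0,"dz":0,"turn":0},{"dx":0,"dy":0,"dz":0,"turn":0},{"dx":0,"dy":0,"dz":0,"turn":0},{"dx":0,"dy":0,"dz":0,"turn":0},{"dx":0,"dy":0,"dz":0,"turn":0},{"dx":0,"dy":0,"dz":0,"turn":0},{"dx":0,"dy":0,"dz":0,"turn":0}]' >/dev/null
python3 -c "
from h import *
snap('scene','sc3')"
python3 -m handwheel '[{"dx":0,"dy":0,"dz":0,"turn":0},{"dx":0,"dy":0,"dz":0,"turn":0},{"dx":0,"dy":0,"dz":0,"turn":0},{"dx":0,"dy":0,"dz":0,"turn":0},{"dx":0,"dy":0,"dz":0,"turn":0},{"dx":0,"dy":0,"dz":0,"turn":0},{"dx":0,"dy":0,"dz":0,"turn":0},{"dx":0,"dy":0,"dz":0,"turn":0}]'; python3 -c "
from h import *
snap('scene','sc4');snap('top','top4')
a,b,c=[cv2.imread(f'pics/{n}.png')[215:310,220:300] for n in('sc2','sc3','sc4')]
print(cv2.absdiff(a,b).mean(),cv2.absdiff(b,c).mean())
t=cv2.imread('pics/top4.png')[150:245,200:280]
cv2.imwrite('pics/crop4.png',cv2.resize(np.hstack([c,t]),None,fx=5,fy=5,interpolation=2))"
```

```text
time_s: 6.92
eef_pos: [0.5181, -0.3586, 0.0803]
tool_rot: [0.979, -0.204, 0.001, -0.002]
force: [3.4, 4.8, 3.0]
gripper_width: 0.0264
grip_force: 25.8
0.7906140350877193 0.7889035087719298
```

View pics/crop4.png

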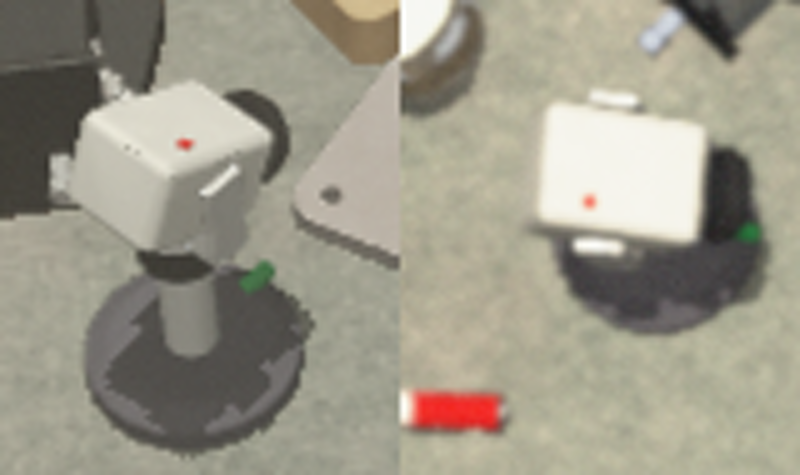

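The picture no longer changes between captures, so the head is at its stop with the lens over the marker. Next I bring the stick upright, open, wait and rise.

```bash
python3 -m handwheel '[{"dx":0,"dy":-0.006,"dz":-0.002,"turn":0},{"dx":0,"dy":-0.012,"dz":-0.004,"turn":0},{"dx":0,"dy":-0.018,"dz":-0.005,"turn":0},{"dx":0,"dy":-0.023,"dz":-0.006,"turn":0},{"dx":0,"dy":-0.027,"dz":-0.006,"turn":0},{"dx":0,"dy":-0.028,"dz":-0.006,"turn":0},{"dx":0,"dy":-0.028,"dz":-0.006,"turn":0},{"dx":0,"dy":-0.028,"dz":-0.006,"turn":0}]'
python3 -m handwheel '[{"dx":0,"dy":0,"dz":0,"turn":0},{"dx":0,"dy":0,"dz":0,"turn":0},{"dx":0,"dy":0,"dz":0,"turn":0},{"dx":0,"dy":0,"dz":0,"turn":0},{"dx":0,"dy":0,"dz":0,"turn":0},{"dx":0,"dy":0,"dz":0,"turn":0},{"dx":0,"dy":0,"dz":0,"turn":0},{"dx":0,"dy":0,"dz":0,"turn":0}]' 1
python3 -m handwheel '[{"dx":0,"dy":0,"dz":-0.01,"turn":0},{"dx":0,"dy":0,"dz":-0.03,"turn":0},{"dx":0,"dy":0,"dz":-0.05,"turn":0},{"dx":0,"dy":0,"dz":-0.07,"turn":0},{"dx":0,"dy":0,"dz":-0.09,"turn":0},{"dx":0,"dy":0,"dz":-0.1,"turn":0},{"dx":0,"dy":0,"dz":-0.1,"turn":0},{"dx":0,"dy":0,"dz":-0.1,"turn":0}]'
python3 -c "
from h import *
snap('scene','sc5')
a,b=[cv2.imread(f'pics/{n}.png')[215:310,220:300] for n in('sc4','sc5')]
print(cv2.absdiff(a,b).mean())
cv2.imwrite('pics/crop5.png',cv2.resize(cv2.imread('pics/sc5.png')[190:370,220:460],None,fx=3,fy=3))"
```

```text
time_s: 7.68
eef_pos: [0.5289, -0.3364, 0.0875]
tool_rot: [0.979, -0.205, 0.001, 0.002]
force: [-2.1, -3.6, 6.1]
gripper_width: 0.0258
grip_force: 25.5
time_s: 8.35
eef_pos: [0.5284, -0.335, 0.0862]
tool_rot: [0.979, -0.205, -0.0, -0.0]
force: [-0.6, -0.1, -1.3]
gripper_width: 0.0856
grip_force: 0.0
time_s: 9.02
eef_pos: [0.5287, -0.3352, 0.1868]
tool_rot: [0.979, -0.205, 0.001, 0.0]
force: [0.2, 0.0, 0.9]
gripper_width: 0.0853
grip_force: 0.0
1.2683333333333333
```

View pics/crop5.png

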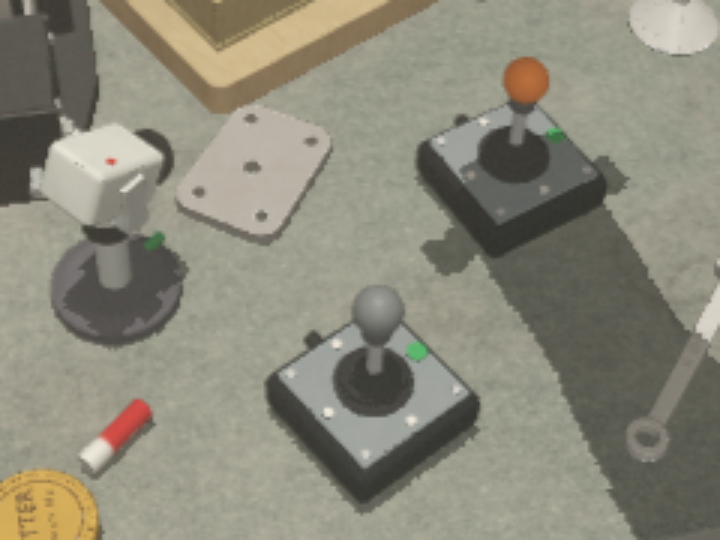

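The stick stands upright, but the head region differs slightly from before, and the force reversed on the return. I'll compare the head closely.

```bash
python3 -c "
from h import *
snap('top','top6');snap('scene','sc6')
r=lambda n,s:cv2.imread(f'pics/{n}.png')[s]
S=np.s_[215:310,220:300];T=np.s_[150:245,200:280]
print(cv2.absdiff(r('sc5',S),r('sc6',S)).mean(),cv2.absdiff(r('top4',T),r('top6',T)).mean())
d=cv2.absdiff(r('sc4',S),r('sc6',S)).clip(0,60)*4
A=np.vstack([np.hstack([r('sc4',S),r('sc6',S),d]),np.hstack([r('top4',T),r('top6',T),cv2.absdiff(r('top4',T),r('top6',T)).clip(0,60)*4])])
cv2.imwrite('pics/cmp.png',cv2.resize(A,None,fx=3,fy=3,interpolation=2))"
```

```text
0.7967543859649123 1.648640350877193
```

View pics/cmp.png

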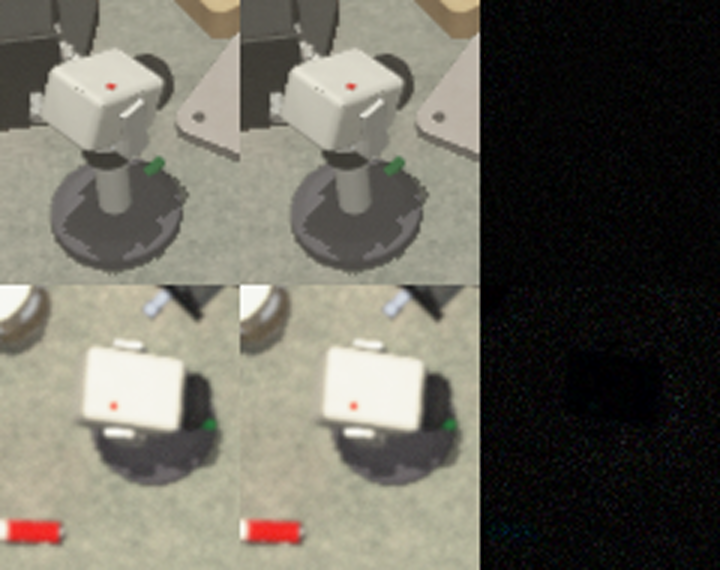

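The difference images show only noise and no edges, so the head hasn't moved.

```bash
python3 -c "
from workcell import manip
print(manip.hand_in())"
```

```text
the job is handed in; nothing more can be done
None
```

The job is handed in: the camera is at its stop with the lens over the green marker, the orange stick is back upright, the gripper is clear above it, and the grey stick and the camera were not touched.

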